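# Drop a used battery through the self-closing flap of the collection box

## Task

A used battery lies on top of the green battery collection box. With one finger push the orange bar of the box away from you so that the spring flap swings open, and while you keep it open push the battery over the edge with the other finger, so that it drops into the box; then let go of the bar so that the flap closes. Only push: do not pick the battery up, do not shove it onto the shut flap, and leave the other things on the desk where they are.

Things in the scene. Friction and masses are not known exactly. Their poses are not given: they have to be found in the camera images.
- battery_box: Green battery collection box, fixed (place, yaw vary). Origin: on the desk under the middle of the flap's hinge line; x = push direction, away from the robot; y = left; z up. Hollow; inner floor 6 mm above the desk. On top a grey deck, x = -127 to -1 mm, its top at z = 115 mm. Behind the hatch a stop board, x = 63 to 68 mm, rises to z = 145 mm. Nothing stands left of the box but the push bar.
- hatch_edge (a point): Middle of the hinge line at the height of the deck's top, 115 mm above the desk; axes as the box. Beyond it is the hatch, x = 4 to 60 mm, shut by a steel flap flush with the deck (0.5 mm lower). Deck and hatch form one lane 90 mm wide (y = -45 to +45 mm) between side walls 5 mm thick that rise 10 mm above the deck.
- flap (a joint): Opening angle of the flap in rad: 0 = shut and flush, 1.45 = fully open, hanging down into the box. The hinge is parallel to the box's y axis, at x = 0, 111 mm above the desk. A spring shuts it (about 1.4 N at the bar to start, 2.7 N fully open); the battery's weight does not open it.
- push_bar (a point): Middle of the orange push bar, one piece with the flap: round, 12 mm thick, level, parallel to the hinge, left outside the box, y = 63 to 131 mm in the box's frame, on a thin arm at y = 56 mm. At flap angle q its centre is at x = 52 sin(q - 0.72) mm, 111 + 52 cos(q - 0.72) mm above the desk (shut: x = -34, 150 mm high; fully open: x = +35). Push it along +x to open; released, it swings home.
- battery: Used block battery, blue with a yellow band, lying flat on the deck, loose, 46 g, 26.5 mm (own x) by 48.5 mm (own y, over the two snap contacts at its +y end) by 17.5 mm high. Origin: centre of its underside (the case is 46 mm long). It starts about crosswise in the lane, its centre 40 to 85 mm before the hinge line.
- mug: White china mug, 95 mm high, right of the box. A bystander, loose: leave it alone. Origin: centre of its underside.
- glue_stick: Red-capped glue stick standing upright near the front of the desk left of the box, 26 mm across, 88 mm high. A bystander, loose: leave it alone. Origin: centre of its underside.
- sticky_notes: Yellow pad of notes, 78 x 78 mm, the one nearer the box, left of it. A bystander, loose: leave it alone. Origin: centre of its underside.
- stapler: Dark blue stapler, 127 mm long, left at the back. A bystander, loose: leave it alone. Origin: centre of its underside.
- label_roll: White roll of labels, 76 mm across, 58 mm high, near the right front corner of the desk. A bystander, loose: leave it alone. Origin: centre of its underside.

How it is judged:
On the way, in this order (a step that is already met when the one before it is completed fails the run):
1. the flap is pushed open (more than 0.5 rad) while the battery is still on the deck (its centre less than 15 mm past the hinge) (value of joint flap above 0.5 rad and x of battery in the frame of battery_box below 0.015 m and z of battery in the frame of battery_box above 0.105 m), for 0.1 s.
2. the battery drops into the box while the flap is open (value of joint flap above 0.3 rad and z of battery in the frame of battery_box below 0.085 m and x of battery in the frame of battery_box between -0.12 and 0.065 m and y of battery in the frame of battery_box between -0.047 and 0.047 m).
At the end, for the whole second after the job is handed in: The battery lies at rest inside the box, its underside's centre less than 70 mm above the desk, and the flap has closed again (less than 0.08 rad) (x of battery in the frame of battery_box between -0.125 and 0.065 m and y of battery in the frame of battery_box between -0.047 and 0.047 m and z of battery in the frame of battery_box below 0.07 m and linear speed of battery below 0.05 m/s and value of joint flap below 0.08 rad); the robot touches nothing.
It fails at once if the battery is lifted more than 20 mm off the deck (z of battery in the frame of battery_box above 0.135 m).
It fails at once if the battery is shoved onto the shut flap (centre 15 mm past the hinge with the flap open less than 0.3 rad) (x of battery in the frame of battery_box above 0.015 m and z of battery in the frame of battery_box above 0.1 m and value of joint flap below 0.3 rad).
It fails at once if the battery leaves the lane (y of battery in the frame of battery_box above 0.06 m or y of battery in the frame of battery_box below -0.06 m or x of battery in the frame of battery_box below -0.14 m or x of battery in the frame of battery_box above 0.08 m).
It fails at once if the mug, glue stick, notes, stapler or label roll is moved more than 20 mm (distance of any of mug, glue_stick, sticky_notes, stapler, label_roll from where it was at the start of the episode above 0.02 m).
It also fails if it takes over 38 s, if anything falls off the work surface, if the arm or the gripper's body presses on something with over 40 N, if the wrist force passes 120 N, or if a joint passes its speed limit or range.

## Robot

A 6-joint arm with a two-finger parallel gripper is mounted at the origin on a cart in front of the work surface, level with it; the furniture and walls round the work are solid. World frame = base frame: x ahead of the robot, y to its left, z up, the work surface at z = 0. Lengths are in m, angles in rad, forces in N, time in s.
With the tool pointing down it reaches from about 0.25 to 0.775 m from the base axis. Payload 4 kg.
Tool frame: the origin (TCP) lies at the very end of the fingers, on their centre line; the grasp point (between the pads) lies 19 mm behind it; y points along the fingers, x is the direction in which the jaws open and shut, and the axes are right-handed (so a half turn about y gives the same grasp; the last joint's range is limited). The gripper opens to 94 mm and grips with 3 to 60 N. Pads are 16 mm wide; open, the fingers measure 119 mm over their backs; the gripper's body (75 mm by 177 mm) begins 78 mm behind the grasp point.
Start: joints at [1.204, 0.087, 1.371, -0, 1.684, -0.103], TCP at [0.143, 0.531, 0.206] pointing down, gripper open.
Joint ranges: [-3.1, 3.1], [-0.76, 2.03], [0.27, 2.55], [-1.08, 4.22], [0.17, 2.65], [-2.57, 2.57]. Speed limits (rad/s): [2.79, 2.79, 3.14, 3.14, 3.14, 3.14].

## Interface

Orientations are given as [roll, pitch, yaw] about the fixed x, y, z axes, in that order (R = Rz(yaw) Ry(pitch) Rx(roll)).
In Python, from bench import robot gives the robot as it stands.
- The arm moves only by the shell command python3 -m handwheel 'ROWS' [OPENING]. ROWS is JSON, a list of rows, each an object with "delta_pos": the shift along the tool's x, y, z in mm, a list of three; "yaw": the turn about the tool's y in rad. A call has 1 to 12 rows; each row is the pose to reach, as a shift and turn from the pose commanded when the call began, along the tool's axes at that moment; what a row does not reach only later rows make up. A row lasts 1/10 s, in which the tool goes at most 50 mm and 8.59 degrees, less where a joint would pass 70% of its speed; a pose out of reach is approached as far as the arm can. A call with a gripper value outside its range is refused whole. OPENING is the closure in counts, from 0 (fully open) to 255 (shut), set as the call begins (- or left out, the last holds). The fingers move at their own pace and stop on an object; the grip force is fixed at half the most. Time passes only in rows, so rows that repeat a pose let the fingers close. It gives the time, the measured TCP pose, the force and the opening at its end, in the units of the state.
- robot.get_obs(): the state, without advancing time (a new reading comes with each control period).
- robot.snapshot(name): name is "scene" or "top" or "wrist"; returns a dict with "image" (420x560x3 uint8, red, green, blue), "fx", "fy", "cx", "cy" (pixels), "rvec" (rotation vector, rad) and "tvec" (3), from world to camera coordinates, as OpenCV has them. Camera axes: x right, y down, z forward; pixel columns grow to the right and rows downward; lengths in m; the calibration is good to about 2 mm. A picture is of the moment at which its call begins. There is no depth.
- robot.close_job(): hands the job in, once; it reports no verdict.
The state is a dict: "time": time; "joint_positions": joint angles; "qvel": joint speeds; "joint_torque": joint torques, N m; "tool_pos": TCP position; "ee_rot": TCP orientation; "wrist_force": force on the tool from outside, world axes, zero at the start; "wrist_torque": the same for the moment, N m; "width": finger opening in m.
Only numpy, scipy, OpenCV 4.12 (cv2) and the standard library are available. Lean on these libraries where they do the work, as an engineer would, in place of code of your own. Each camera call takes 0.05 s, during which the arm holds its last target.

## Working session

There is one attempt and no reset: what is moved stays moved. The work goes in short steps, Python scripts to look and compute and a shell command to move; the robot and the scene stay as the last step left them, time stands still between calls to the robot, and variables do not carry over. Pictures are saved under pics/ and viewed, and the job is handed in when it is done.

```bash
ls; mkdir -p pics; python3 - <<'E'
from bench import robot
import cv2
o=robot.get_obs(); print({k:o[k] for k in('time','tool_pos','ee_rot','width','wrist_force')})
for n in('scene','top','wrist'):
    s=robot.snapshot(n); cv2.imwrite(f'pics/{n}0.png',s['image'][:,:,::-1]); print(n,s['fx'],s['fy'],s['cx'],s['cy'],s['rvec'],s['tvec'])
E
```

```text
pics
{'time': 0.0, 'tool_pos': array([0.14321246, 0.53047241, 0.20431917]), 'ee_rot': array([-1.57055512,  0.0021739 ,  1.30702405]), 'width': 0.09406633106366478, 'wrist_force': array([-0.33946572, -0.55492884, -0.59102667])}
scene 544.1949968377107 544.1949968377107 281.4192010812431 204.27064295649777 [ 1.01958876 -2.07433744  1.36158253] [0.26487557 0.29725329 1.44049423]
top 403.69119182629476 403.69119182629476 278.0321524240126 202.60439546604624 [ 2.1862895  -2.14279693  0.10330955] [-0.08373405  0.53825628  1.69928912]
wrist 320.70221246694484 320.70221246694484 280.7289657089762 210.4353612346742 [-2.31561679 -1.77506078 -0.23653958] [-0.54952949 -0.02843967  0.39296565]
```

View pics/scene0.png

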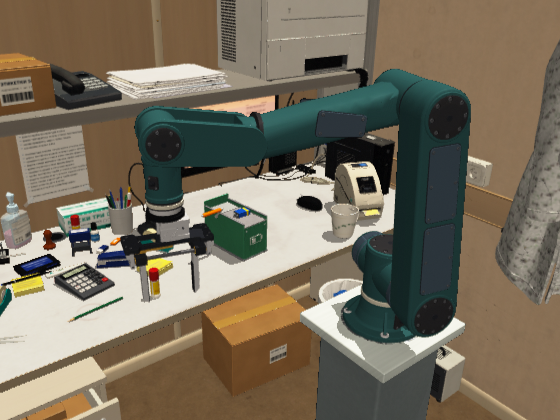

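View pics/top0.png

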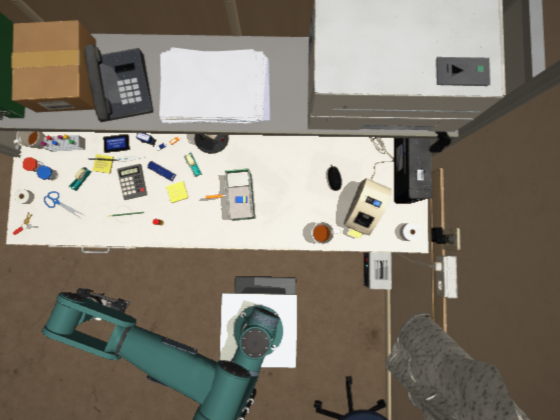

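View pics/wrist0.png

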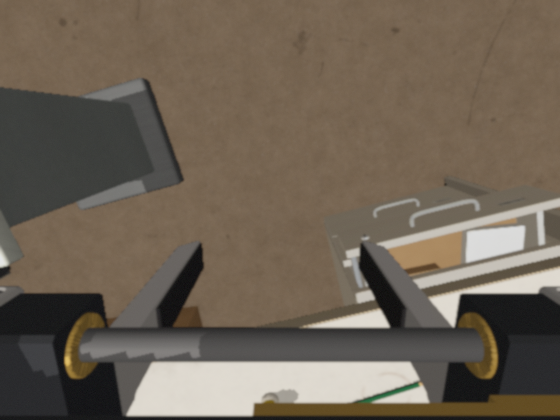

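The scene picture shows the box at about (237,228), with the battery on top and the orange bar at (212,212). In the top view the box is at (238,195), the battery at (241,200) and the bar at (212,197). The wrist camera sees only the floor for now. I'll write helpers and get a rough fix from both fixed views.

```bash
cat > h.py <<'E'
import numpy as np, cv2
from bench import robot
def cam(s):
    K=np.array([[s['fx'],0,s['cx']],[0,s['fy'],s['cy']],[0,0,1]]);R=cv2.Rodrigues(np.array(s['rvec'],float))[0];return K,R,np.array(s['tvec'],float)
def ray(s,p):
    K,R,t=cam(s); d=R.T@np.linalg.inv(K)@np.array([p[0],p[1],1.]); return -R.T@t,d/np.linalg.norm(d)
def onz(s,p,z):
    c,d=ray(s,p); return c+d*(z-c[2])/d[2]
def tri(s1,p1,s2,p2):
    c1,d1=ray(s1,p1);c2,d2=ray(s2,p2)
    a=np.linalg.lstsq(np.stack([d1,-d2],1),c2-c1,rcond=None)[0]
    A=c1+a[0]*d1;B=c2+a[1]*d2; return (A+B)/2,np.linalg.norm(A-B)
def mask(s,lo,hi,area=8):
    hsv=cv2.cvtColor(s['image'],cv2.COLOR_RGB2HSV); m=cv2.inRange(hsv,lo,hi)
    n,l,st,c=cv2.connectedComponentsWithStats(m); return m,[(c[i].round(1),st[i]) for i in range(1,n) if st[i,4]>=area]
E
python3 - <<'E'
from h import *
for n,(x0,y0,w,h) in {'top':(180,150,100,75),'scene':(180,180,112,84)}.items():
    s=robot.snapshot(n); im=s['image'][y0:y0+h,x0:x0+w]
    cv2.imwrite(f'pics/{n}z.png',cv2.resize(im,None,fx=7,fy=7,interpolation=cv2.INTER_CUBIC)[:,:,::-1])
    for nm,lo,hi in(('orange',(8,150,120),(18,255,255)),('blue',(100,120,80),(125,255,255)),('yel',(22,120,120),(35,255,255))):
        for c,st in mask(s,lo,hi)[1]: 
            if x0<c[0]<x0+w and y0<c[1]<y0+h: print(n,nm,c,st, onz(s,c,.13 if nm!='orange' else .15).round(3))
E
```

```text
top orange [214.2 196.1] [206 194  16   4  31] [0.548 0.181 0.15 ]
top blue [239.  199.4] [236 197   7   6  40] [0.539 0.084 0.13 ]
scene orange [211.6 211.9] [203 208  19   9  75] [0.543 0.183 0.15 ]
scene blue [247.9 209.7] [245 207   5   7   9] [0.527 0.059 0.13 ]
scene blue [240.7 212.2] [234 209  13   9  66] [0.525 0.088 0.13 ]
scene yel [245.6 210.4] [243 207   5   9  13] [0.527 0.068 0.13 ]
```

View pics/topz.png

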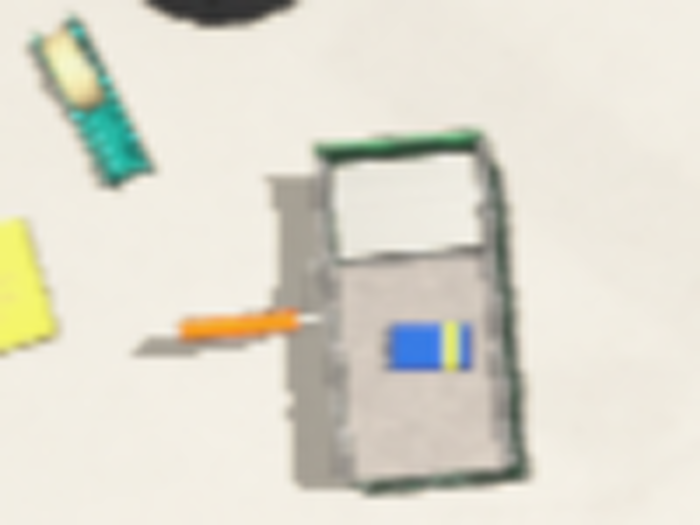

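View pics/scenez.png

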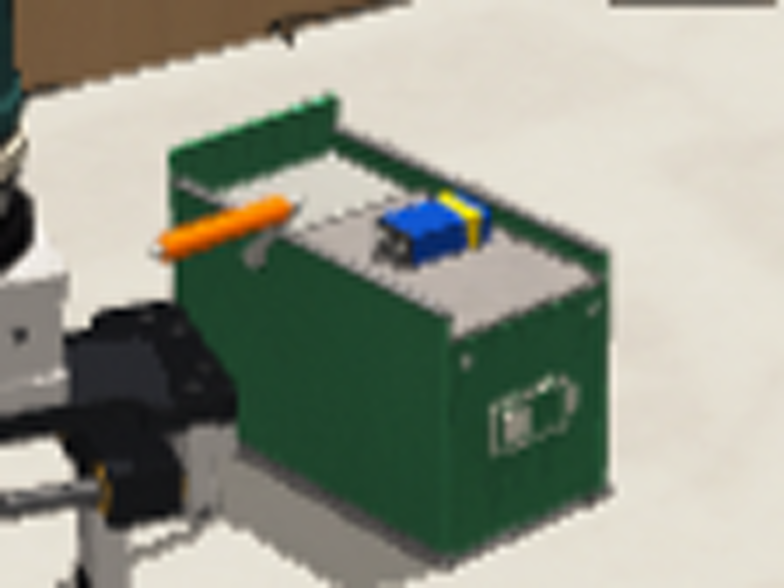

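```bash
python3 - <<'E'
from h import *
s=robot.snapshot('top');q=robot.snapshot('scene')
P=lambda a,b:(a/7-.43+180,b/7-.43+150)
Q=lambda a,b:(a/7-.43+180,b/7-.43+180)
for nm,p,z in(('hingeL',(340,262),.115),('hingeR',(480,248),.115),('frontL',(352,485),.12),('frontR',(522,472),.12),('stopL',(316,150),.145),('stopR',(482,133),.145),('barL',(181,330),.15),('barR',(298,321),.15),('batTL',(389,324),.1325),('batTR',(472,324),.1325),('batBL',(389,370),.1325),('batBR',(472,370),.1325)):
    print(nm,onz(s,P(*p),z).round(4))
print('tri barL',tri(s,P(181,330),q,Q(160,248)))
print('tri barR',tri(s,P(298,321),q,Q(292,208)))
print('tri stopL',tri(s,P(316,150),q,Q(172,152)))
print('tri stopR',tri(s,P(482,133),q,Q(332,98)))
print('tri bat far right',tri(s,P(472,324),q,Q(449,193)))
E
```

```text
hingeL [0.5908 0.1311 0.115 ]
hingeR [0.6006 0.0497 0.115 ]
frontL [0.4605 0.1192 0.12  ]
frontR [0.47   0.0214 0.12  ]
stopL [0.6512 0.143  0.145 ]
stopR [0.6629 0.0479 0.145 ]
barL [0.545  0.2157 0.15  ]
barR [0.5515 0.1492 0.15  ]
batTL [0.5529 0.0994 0.1325]
batTR [0.5538 0.0516 0.1325]
batBL [0.5263 0.0985 0.1325]
batBR [0.5272 0.0509 0.1325]
tri barL (array([0.54473533, 0.21531124, 0.14797896]), np.float64(0.0017715229108890044))
tri barR (array([0.54997332, 0.14718139, 0.14720583]), np.float64(0.006024154316590771))
tri stopL (array([0.65258529, 0.14403739, 0.13610492]), np.float64(0.0006992797352063993))
tri stopR (array([0.66433794, 0.04829208, 0.1357104 ]), np.float64(0.0010458813711348139))
tri bat far right (array([0.55550518, 0.05338455, 0.12681262]), np.float64(0.003241839449422042))
```

```bash
cat >> h.py <<'E'
from scipy.spatial.transform import Rotation as Ro
def Rt(o=None):
    o=o or robot.get_obs(); return Ro.from_euler('xyz',o['ee_rot']).as_matrix(),np.array(o['tool_pos'])
E
python3 - <<'E'
from h import *
R,p=Rt();s=robot.snapshot('wrist');K,Rc,t=cam(s);c=-Rc.T@t
print('R',R.round(3),'cam in tool mm',(R.T@(c-p)*1000).round(1),'view dir tool',(R.T@Rc[2]).round(3))
tgt=np.array([.47,.123,.27]);print('shift mm',(R.T@(tgt-p)*1000).round(1))
E
```

```text
R [[ 0.261 -0.    -0.965]
 [ 0.965 -0.     0.261]
 [-0.    -1.     0.   ]] cam in tool mm [   0.6 -180.6   77.2] view dir tool [-0.     0.964 -0.265]
shift mm [-308.6  -64.7 -421.7]
```

```bash
python3 -m handwheel '[{"delta_pos":[0,-35,0],"yaw":0},{"delta_pos":[0,-65,0],"yaw":0},{"delta_pos":[-30,-65,-42],"yaw":-0.05},{"delta_pos":[-60,-65,-84],"yaw":-0.1},{"delta_pos":[-90,-65,-126],"yaw":-0.15},{"delta_pos":[-120,-65,-168],"yaw":-0.2},{"delta_pos":[-150,-65,-210],"yaw":-0.25},{"delta_pos":[-180,-65,-252],"yaw":-0.283},{"delta_pos":[-210,-65,-290],"yaw":-0.283},{"delta_pos":[-240,-65,-330],"yaw":-0.283},{"delta_pos":[-265,-65,-365],"yaw":-0.283},{"delta_pos":[-285,-65,-390],"yaw":-0.283}]' 0
python3 -m handwheel '[{"delta_pos":[0,0,0],"yaw":0},{"delta_pos":[0,0,0],"yaw":0}]'
python3 - <<'E'
from h import *
R,p=Rt();s=robot.snapshot('wrist');cv2.imwrite('pics/w1.png',s['image'][:,:,::-1])
np.save('w1.npy',s,allow_pickle=True);print(p,R.round(3))
E
```

```text
time: 1.6
tool_pos: [0.4471, 0.1515, 0.2704]
ee_rot: [-1.571, 0.0, 1.587]
wrist_force: [-0.3, 0.6, 0.6]
width: 0.0942
time: 1.8
tool_pos: [0.4457, 0.1538, 0.2703]
ee_rot: [-1.57, -0.001, 1.588]
wrist_force: [-0.5, 1.2, 0.9]
width: 0.094
[0.44568696 0.15380275 0.27034398] [[-0.017 -0.001 -1.   ]
 [ 1.     0.001 -0.017]
 [ 0.001 -1.     0.001]]
```

View pics/w1.png

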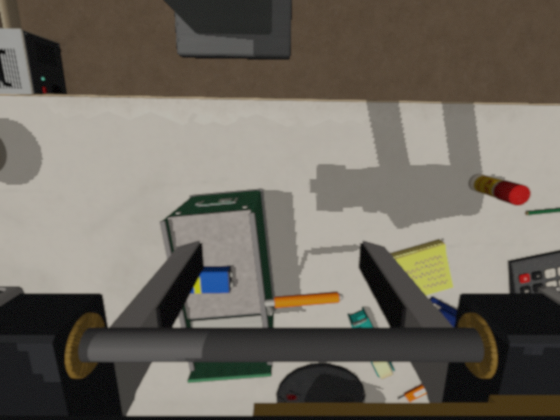

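```bash
python3 - <<'E'
from h import *
s=np.load('w1.npy',allow_pickle=True).item()
im=s['image'][185:385,155:355];cv2.imwrite('pics/w1z.png',cv2.resize(im,(600,600),interpolation=cv2.INTER_CUBIC)[:,:,::-1][:600])
E
```

```text
(no output)
```

View pics/w1z.png

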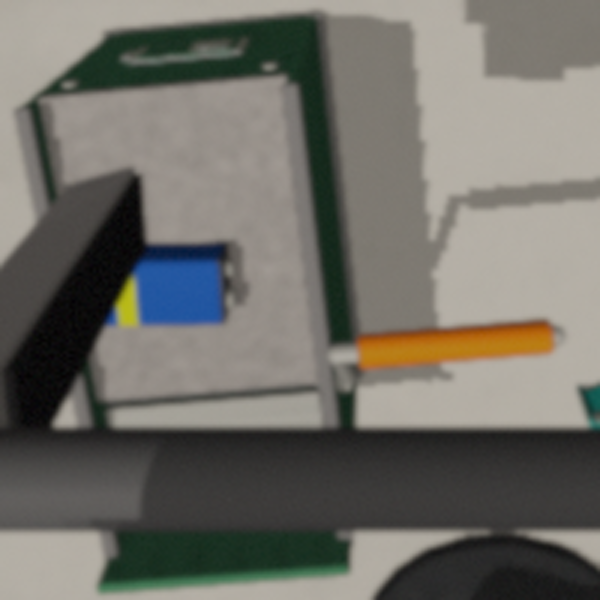

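```bash
python3 - <<'E'
from h import *
s=np.load('w1.npy',allow_pickle=True).item()
P=lambda a,b:(a/3-.33+155,b/3-.33+185)
for nm,p,z in(('deckFL',(288,78),.115),('deckFR',(45,98),.115),('hingeL',(318,386),.115),('hingeR',(104,404),.115),('barR',(358,354),.15),('barL',(550,336),.15),('stopL',(350,572),.145),('stopR',(100,590),.145),('batLrear',(222,260),.1325),('batLfar',(223,324),.1325),('batfar',(140,325),.1325),('batyel',(115,325),.1325)):
    print(nm,onz(s,P(*p),z).round(4))
t=robot.snapshot('top');T=lambda a,b:(a/7-.43+180,b/7-.43+150)
for a,b in (((550,336),(181,330)),((358,354),(298,321)),((223,324),(389,324)),((222,260),(389,370))): 
    print(tri(s,P(*a),t,T(*b)))
E
```

```text
deckFL [0.4618 0.122  0.115 ]
deckFR [0.471  0.0334 0.115 ]
hingeL [0.5885 0.133  0.115 ]
hingeR [0.5982 0.0476 0.115 ]
barR [0.5525 0.1492 0.15  ]
barL [0.5442 0.2163 0.15  ]
stopL [0.6498 0.1472 0.145 ]
stopR [0.66   0.0508 0.145 ]
batLrear [0.5258 0.0992 0.1325]
batLfar [0.5516 0.099  0.1325]
batfar [0.5526 0.0683 0.1325]
batyel [0.5528 0.0591 0.1325]
(array([0.54522863, 0.21633235, 0.14823793]), np.float64(0.0006571418837947942))
(array([0.55131521, 0.1490527 , 0.15189981]), np.float64(0.0002685763591751387))
(array([0.5527649 , 0.09911131, 0.13107623]), np.float64(0.0009938912449794588))
(array([0.52652649, 0.09883688, 0.13082113]), np.float64(0.0002628192763146594))
```

All three views agree. The hinge middle is at about (0.593, 0.090) and the yaw is about 0.105. The bar centre is at (0.548, 0.183), with triangulated ends 0.148–0.152 high against 0.150 stated. The battery centre is at (0.5395, 0.076), its top at 0.131 against 0.1325. Next I'll move behind the battery and lower the fingers astride the wall.

```bash
python3 -m handwheel '[{"delta_pos":[-14,0,-29],"yaw":0},{"delta_pos":[-28,0,-59],"yaw":0},{"delta_pos":[-28,0,-59],"yaw":0},{"delta_pos":[-28,30,-59],"yaw":0},{"delta_pos":[-28,60,-59],"yaw":0},{"delta_pos":[-28,90,-59],"yaw":0},{"delta_pos":[-28,110,-59],"yaw":0},{"delta_pos":[-28,125,-59],"yaw":0},{"delta_pos":[-28,135,-59],"yaw":0},{"delta_pos":[-28,140,-59],"yaw":0},{"delta_pos":[-28,140,-59],"yaw":0}]'
python3 - <<'E'
from h import *
s=robot.snapshot('scene');im=s['image'][170:270,170:300];cv2.imwrite('pics/s2.png',cv2.resize(im,None,fx=6,fy=6,interpolation=cv2.INTER_CUBIC)[:,:,::-1])
s=robot.snapshot('wrist');cv2.imwrite('pics/w2.png',s['image'][:,:,::-1])
E
```

```text
time: 3.0
tool_pos: [0.505, 0.1276, 0.1305]
ee_rot: [-1.571, -0.0, 1.591]
wrist_force: [-0.5, -0.4, -0.4]
width: 0.0941
```

View pics/s2.png

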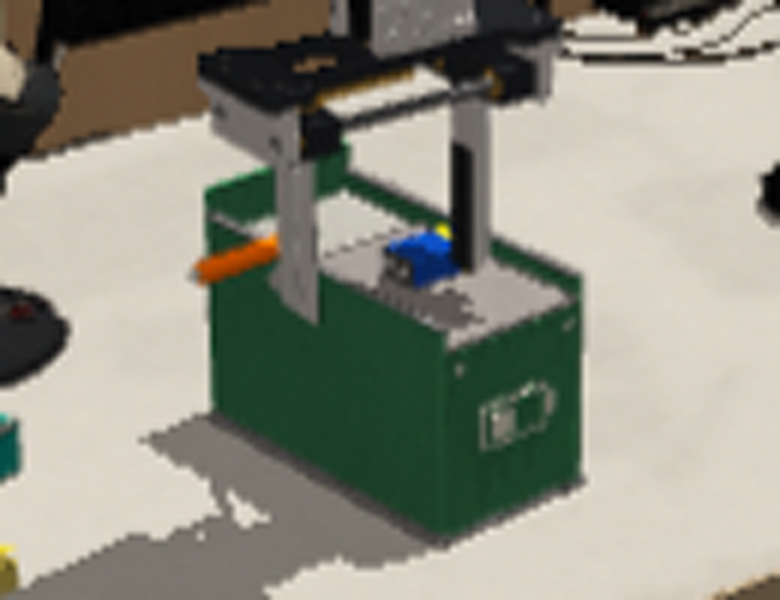

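View pics/w2.png

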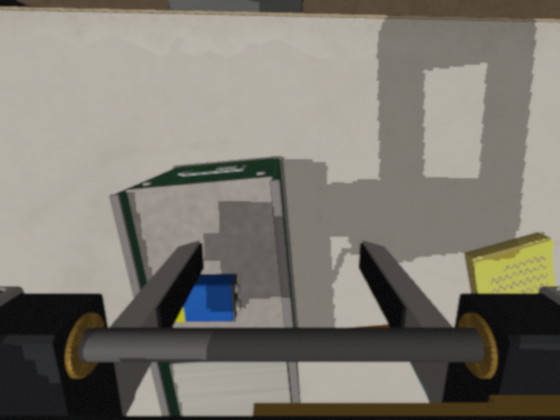

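Both fingers are where I planned: the right one in the lane behind the battery, the left one outside the box behind the bar. I'll lower 10 mm and push up to bar contact.

```bash
python3 -m handwheel '[{"delta_pos":[0,5,0],"yaw":0},{"delta_pos":[0,10,0],"yaw":0},{"delta_pos":[0.5,10,-6],"yaw":0},{"delta_pos":[1,10,-12],"yaw":0},{"delta_pos":[1.4,10,-16],"yaw":0},{"delta_pos":[1.7,10,-20],"yaw":0},{"delta_pos":[2,10,-24],"yaw":0},{"delta_pos":[2.3,10,-27],"yaw":0},{"delta_pos":[2.3,10,-27],"yaw":0},{"delta_pos":[2.3,10,-27],"yaw":0}]'
python3 - <<'E'
from h import *
s=robot.snapshot('scene');im=s['image'][170:270,170:300];cv2.imwrite('pics/s3.png',cv2.resize(im,None,fx=6,fy=6,interpolation=cv2.INTER_CUBIC)[:,:,::-1])
s=robot.snapshot('wrist');cv2.imwrite('pics/w3.png',s['image'][:,:,::-1])
E
```

```text
time: 4.1
tool_pos: [0.5321, 0.1301, 0.1205]
ee_rot: [-1.571, 0.0, 1.59]
wrist_force: [-1.1, -0.4, 0.4]
width: 0.0939
```

View pics/s3.png

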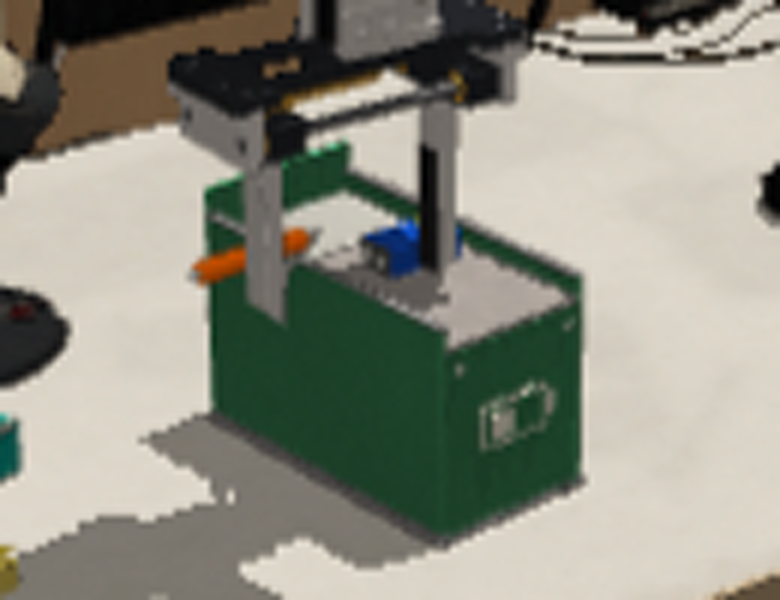

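View pics/w3.png

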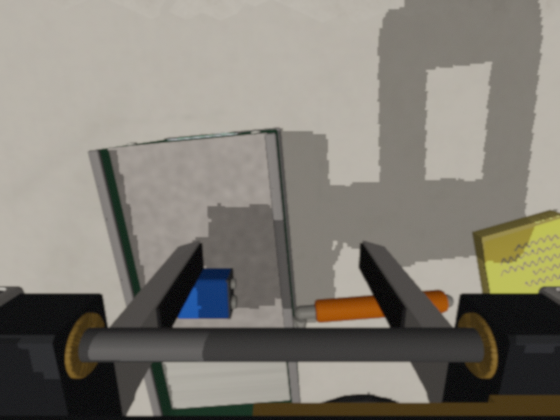

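The battery is moving squarely ahead of the right finger, and the bar is about 3 mm from the left finger. Next I'll push 36 mm, which should give a flap angle of about 0.7 with the battery still on the deck, then hold.

```bash
python3 -m handwheel '[{"delta_pos":[0.4,0,-4],"yaw":0},{"delta_pos":[0.7,0,-8],"yaw":0},{"delta_pos":[1,0,-12],"yaw":0},{"delta_pos":[1.4,0,-16],"yaw":0},{"delta_pos":[1.7,0,-20],"yaw":0},{"delta_pos":[2,0,-24],"yaw":0},{"delta_pos":[2.4,0,-28],"yaw":0},{"delta_pos":[2.7,0,-32],"yaw":0},{"delta_pos":[3,0,-36],"yaw":0},{"delta_pos":[3,0,-36],"yaw":0},{"delta_pos":[3,0,-36],"yaw":0},{"delta_pos":[3,0,-36],"yaw":0}]'
python3 - <<'E'
from h import *
s=robot.snapshot('scene');im=s['image'][170:270,170:300];cv2.imwrite('pics/s4.png',cv2.resize(im,None,fx=6,fy=6,interpolation=cv2.INTER_CUBIC)[:,:,::-1])
s=robot.snapshot('wrist');cv2.imwrite('pics/w4.png',s['image'][:,:,::-1])
s=robot.snapshot('top');im=s['image'][150:225,180:280];cv2.imwrite('pics/t4.png',cv2.resize(im,None,fx=6,fy=6,interpolation=cv2.INTER_CUBIC)[:,:,::-1])
E
```

```text
time: 5.4
tool_pos: [0.5683, 0.1337, 0.1203]
ee_rot: [-1.572, 0.0, 1.59]
wrist_force: [-0.7, 0.8, 0.5]
width: 0.094
```

View pics/s4.png

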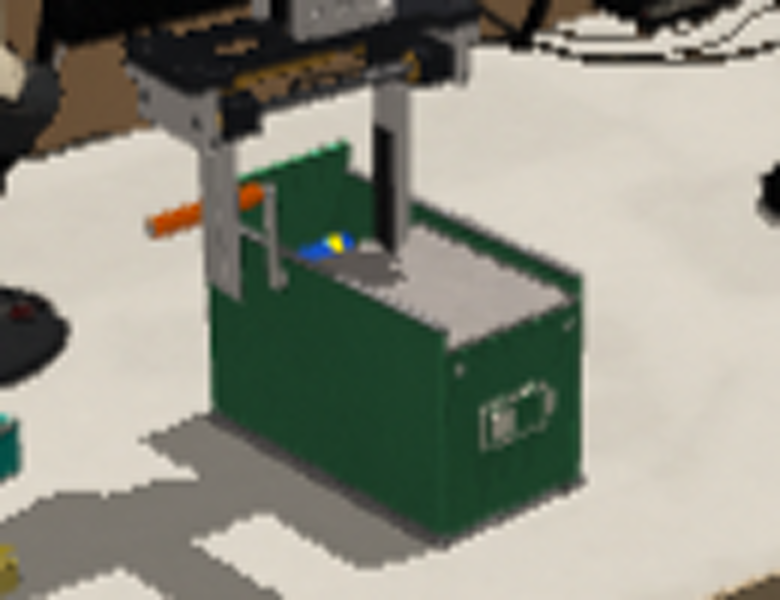

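View pics/w4.png

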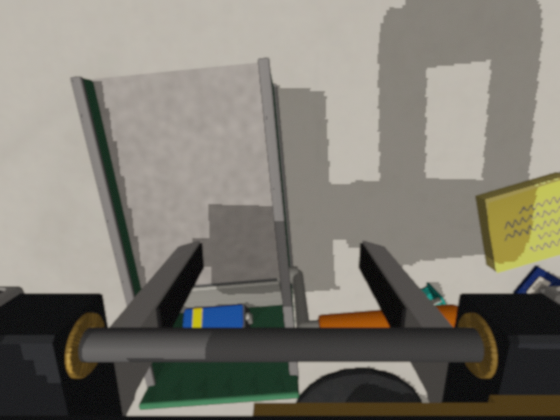

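The flap is about 0.7 rad open (bar upright). The battery has gone past the edge on its own and now lies on the sloping flap near the stop board. I'll keep pushing so the flap steepens and the battery drops.

```bash
python3 -m handwheel '[{"delta_pos":[0.3,0,-4],"yaw":0},{"delta_pos":[0.7,0,-8],"yaw":0},{"delta_pos":[1,0,-12],"yaw":0},{"delta_pos":[1.4,0,-16],"yaw":0},{"delta_pos":[1.7,0,-20],"yaw":0},{"delta_pos":[1.9,0,-22],"yaw":0},{"delta_pos":[1.9,0,-22],"yaw":0},{"delta_pos":[1.9,0,-22],"yaw":0}]'
python3 - <<'E'
from h import *
s=robot.snapshot('scene');im=s['image'][170:270,170:300];cv2.imwrite('pics/s5.png',cv2.resize(im,None,fx=6,fy=6,interpolation=cv2.INTER_CUBIC)[:,:,::-1])
s=robot.snapshot('wrist');cv2.imwrite('pics/w5.png',s['image'][:,:,::-1])
E
```

```text
time: 6.35
tool_pos: [0.5896, 0.136, 0.12]
ee_rot: [-1.57, 0.0, 1.59]
wrist_force: [-3.5, -0.9, -2.4]
width: 0.0941
```

View pics/s5.png

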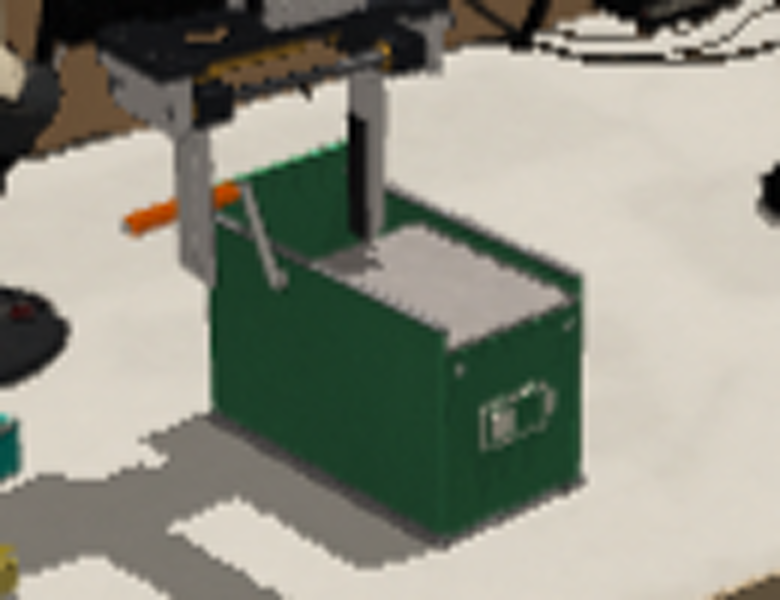

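View pics/w5.png

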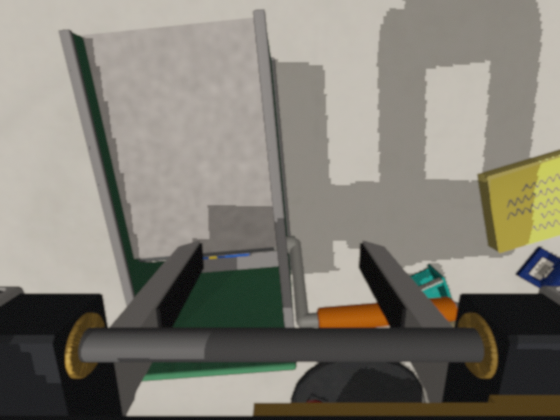

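```bash
python3 - <<'E'
from h import *
s=robot.snapshot('wrist');im=s['image'][230:330,130:310];cv2.imwrite('pics/w6.png',cv2.resize(im,None,fx=4.4,fy=4.4,interpolation=cv2.INTER_CUBIC)[:,:,::-1])
K,R,t=cam(s);print('cam',-R.T@t)
for p in((232,256),(232,249),(232,266)):
  c,d=ray(s,p); print(p,[ (c+d*((z-c[2])/d[2])).round(3) for z in(.115,.09,.06,.02)])
E
```

```text
cam [0.51282466 0.13509152 0.30090762]
(232, 256) [array([0.594, 0.106, 0.115]), array([0.605, 0.102, 0.09 ]), array([0.618, 0.098, 0.06 ]), array([0.635, 0.091, 0.02 ])]
(232, 249) [array([0.589, 0.106, 0.115]), array([0.6  , 0.102, 0.09 ]), array([0.612, 0.098, 0.06 ]), array([0.628, 0.091, 0.02 ])]
(232, 266) [array([0.601, 0.106, 0.115]), array([0.613, 0.102, 0.09 ]), array([0.627, 0.097, 0.06 ]), array([0.646, 0.091, 0.02 ])]
```

View pics/w6.png

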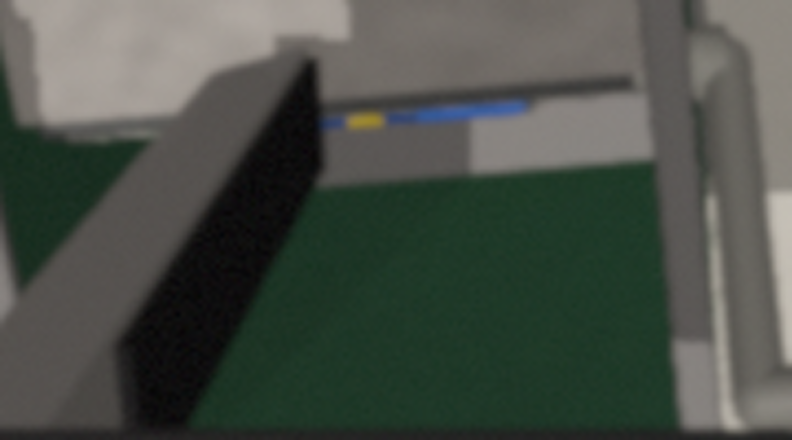

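The flap is nearly fully open. The blue and yellow sliver just past the deck edge casts to the box's inner floor (box x about 0.04 at z of about 0.02), so the battery has dropped in. Next I'll draw straight back to let the bar swing home, then raise.

```bash
python3 -m handwheel '[{"delta_pos":[-0.8,0,10],"yaw":0},{"delta_pos":[-1.7,0,20],"yaw":0},{"delta_pos":[-2.5,0,30],"yaw":0},{"delta_pos":[-3.4,0,40],"yaw":0},{"delta_pos":[-4.2,0,50],"yaw":0},{"delta_pos":[-5.1,0,60],"yaw":0},{"delta_pos":[-6,0,70],"yaw":0},{"delta_pos":[-6.8,0,80],"yaw":0},{"delta_pos":[-7.6,0,90],"yaw":0},{"delta_pos":[-7.6,0,90],"yaw":0},{"delta_pos":[-7.6,-40,90],"yaw":0},{"delta_pos":[-7.6,-80,90],"yaw":0}]'
python3 -m handwheel '[{"delta_pos":[0,-30,20],"yaw":0},{"delta_pos":[0,-60,50],"yaw":0},{"delta_pos":[0,-60,50],"yaw":0},{"delta_pos":[0,-60,50],"yaw":0}]'
python3 - <<'E'
from h import *
s=robot.snapshot('scene');im=s['image'][170:270,170:300];cv2.imwrite('pics/s7.png',cv2.resize(im,None,fx=6,fy=6,interpolation=cv2.INTER_CUBIC)[:,:,::-1])
s=robot.snapshot('wrist');cv2.imwrite('pics/w7.png',s['image'][:,:,::-1])
s=robot.snapshot('top');cv2.imwrite('pics/t7.png',s['image'][:,:,::-1])
E
```

```text
time: 7.7
tool_pos: [0.4992, 0.1266, 0.1998]
ee_rot: [-1.567, 0.0, 1.59]
wrist_force: [1.1, 0.1, 0.3]
width: 0.0942
time: 8.1
tool_pos: [0.4508, 0.126, 0.2612]
ee_rot: [-1.574, -0.0, 1.59]
wrist_force: [0.7, -0.4, -1.0]
width: 0.094
```

View pics/s7.png

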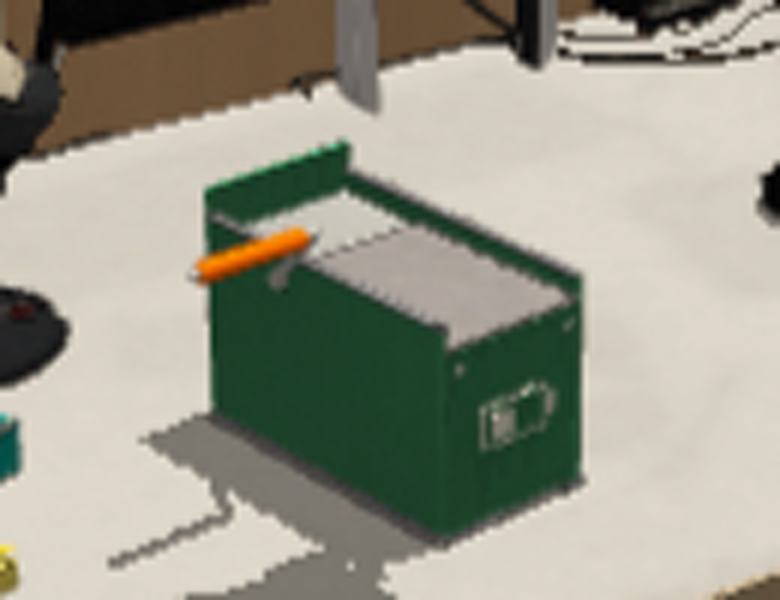

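View pics/w7.png

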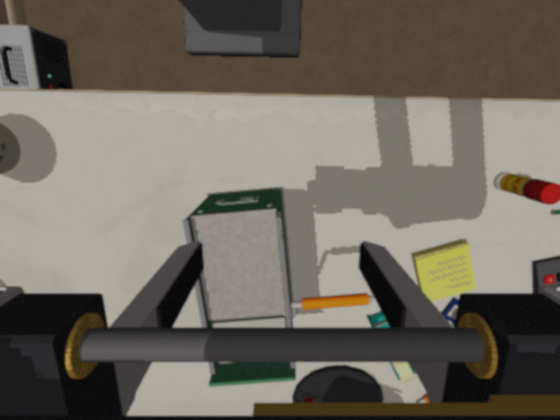

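View pics/t7.png

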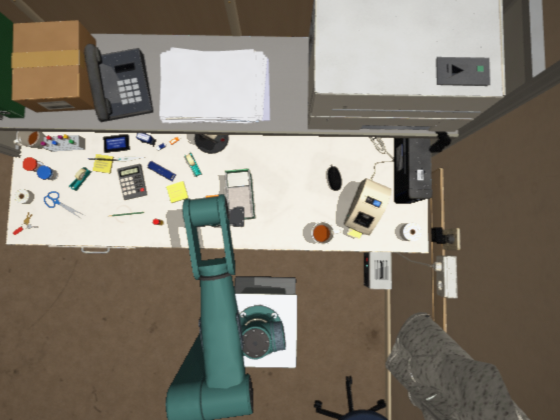

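The flap is flush again, the bar is back at its start place, the deck is empty and the bystanders haven't moved. The gripper is clear at z = 0.26, so I'm handing in.

```bash
python3 -m handwheel '[{"delta_pos":[0,0,0],"yaw":0},{"delta_pos":[0,0,0],"yaw":0},{"delta_pos":[0,0,0],"yaw":0}]'; python3 -c "
from bench import robot
robot.close_job()"
```

```text
time: 8.55
tool_pos: [0.4502, 0.1258, 0.2596]
ee_rot: [-1.569, 0.0, 1.59]
wrist_force: [-0.1, -0.3, -0.2]
width: 0.094
the job is handed in; nothing more can be done
```

The battery is in the box and the flap has closed again; I handed the job in at about 8.6 s. `close_job` gives no verdict, so this rests on my own checks. With the gripper open, the left finger pushed the orange bar while the right finger pushed the battery over the edge. I then drew straight back and let the bar swing home.

- **Battery:** with the flap open, I saw it just past the deck edge, and the sight line fits it lying on the box floor. I did not measure it from two views, and once the flap shut it was out of sight.
- **Flap and bar:** in the last pictures the flap is flush and the bar is back in its starting place.
- **Other things on the desk:** the ones I could see look unmoved by eye. The gripper hangs clear of everything at z = 0.26 m, with the wrist force near zero.
- **Not as planned:** the battery went past the edge onto the open flap a little earlier than I expected, at a flap angle of about 0.7 rad. By my estimate step 1 was already met by then, but I did not measure the flap angle at that moment.
- **Measurements:** triangulated heights for the bar and battery were within about 2 mm of the stated ones in the wrist and top views. Using the scene view instead, the battery came out about 6 mm low and the stop board about 9 mm low, so I relied on the wrist and top views.

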